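# Load the polishing unit with its laps and start it

## Task

Press the smallest key on the polishing unit to lock the spindles, lift the black dust caps off and stand them upright in the empty wooden tray, and press every wooden lap fully home on a spindle, down to its collar so that friction holds it: flanged wheel laps on stout spindles, plain drum laps on slim ones. When all are home, press the middle-sized key and after it the largest key to start, one key at a time, each right down and let up again. Leave the lighter, the flux jar and the wooden punch where they are.

Things in the scene. Friction and masses are not known exactly. Their poses are not given: they have to be found in the camera images.
- wheel_a: Wheel lap, turned light wood: hub with a flange round its foot (54 mm across, 3 to 15 mm above the underside). For a stout spindle. 46 mm high, 60 to 110 g; may be absent. Starts standing bore down on the bench. Underneath, a blind round bore 21 mm wide, 34 mm deep. Grip it from above across its upper part (plain cylinder 33 mm across above 15 mm). Origin: centre of its underside; z up, towards its closed top.
- wheel_b: Wheel lap, turned light wood: hub with a flange round its foot (54 mm across, 3 to 15 mm above the underside). For a stout spindle. 46 mm high, 60 to 110 g; may be absent. Starts standing bore down on the bench. Underneath, a blind round bore 21 mm wide, 34 mm deep. Grip it from above across its upper part (plain cylinder 33 mm across above 15 mm). Origin: centre of its underside; z up, towards its closed top.
- drum_a: Drum lap, turned light wood: plain cylinder 38 mm across, no flange. For a slim spindle. 46 mm high, 60 to 110 g; may be absent. Starts standing bore down on the bench. Underneath, a blind round bore 14 mm wide, 34 mm deep. Grip it from above across its upper part (plain cylinder 38 mm across above 15 mm). Origin: centre of its underside; z up, towards its closed top.
- drum_b: Drum lap, turned light wood: plain cylinder 38 mm across, no flange. For a slim spindle. 46 mm high, 60 to 110 g; may be absent. Starts standing bore down on the bench. Underneath, a blind round bore 14 mm wide, 34 mm deep. Grip it from above across its upper part (plain cylinder 38 mm across above 15 mm). Origin: centre of its underside; z up, towards its closed top.
- stout_a_seat (a point): Top of the collar of a stout spindle, on its axis, z up; a lap fully home has its underside at this level. The tapered spindle stands 30 mm above it, 9 mm wide at the tip, and has four sprung leaves: 24 mm across over the lowest 10 mm, above that leaning in 18 degrees. A drum lap (narrow bore) does not go down on it.
- stout_b_seat (a point): Top of the collar of a stout spindle, on its axis, z up; a lap fully home has its underside at this level. The tapered spindle stands 30 mm above it, 9 mm wide at the tip, and has four sprung leaves: 24 mm across over the lowest 10 mm, above that leaning in 18 degrees. A drum lap (narrow bore) does not go down on it.
- slim_a_seat (a point): Top of the collar of a slim spindle, on its axis, z up; a lap fully home has its underside at this level. The tapered spindle stands 30 mm above it, 2 mm wide at the tip, and has four sprung leaves: 17 mm across over the lowest 10 mm, above that leaning in 18 degrees. A wheel lap (wide bore) drops onto it loosely.
- slim_b_seat (a point): Top of the collar of a slim spindle, on its axis, z up; a lap fully home has its underside at this level. The tapered spindle stands 30 mm above it, 2 mm wide at the tip, and has four sprung leaves: 17 mm across over the lowest 10 mm, above that leaning in 18 degrees. A wheel lap (wide bore) drops onto it loosely.
- machine: Polishing unit, fixed, 244 x 125 mm. Housing 36 mm high with four upright spindles 60 mm apart in x, 32 mm to its -y side, in varying order; collars 30 mm wide, tops 44 mm above the bench. On its +y side an apron 20 mm high with three keys 50 mm apart. The right lap, lowered on, stops about 15 mm short of the collar; a push down of 6 to 20 N takes it home. Origin: centre of underside.
- cap_a: Dust cap, black ribbed plastic, closed on top, 31 mm across, 38 mm high, about 30 g. At the start it sits loosely over a spindle, its rim on the collar; it lifts straight off (bore 34 mm deep). Origin: centre of its open underside; z up, towards its closed top.
- cap_b: Dust cap, black ribbed plastic, closed on top, 31 mm across, 38 mm high, about 30 g. At the start it sits loosely over a spindle, its rim on the collar; it lifts straight off (bore 34 mm deep). Origin: centre of its open underside; z up, towards its closed top.
- cap_c: Dust cap, black ribbed plastic, closed on top, 31 mm across, 38 mm high, about 30 g. At the start it sits loosely over a spindle, its rim on the collar; it lifts straight off (bore 34 mm deep). Origin: centre of its open underside; z up, towards its closed top.
- cap_tray_in (a point): Centre of the inner floor of an open wooden tray, fixed, 140 x 80 mm outside (its x, y), walls 5 mm thick, 14 mm high outside; the floor is 5 mm above the bench. x along its length, z up.
- key_small_top (a point): Centre of the top face of the smallest key, a round grey key 16 mm across, 18 mm above the apron when up, in a round aluminium housing 32 mm across and 12 mm high. Moves down with the key.
- key_small (a joint): How far the smallest key is pressed, in m: 0 up, 0.006 fully down. A spring returns it; it starts to move at about 1.5 N and fully down takes 5 N.
- key_middle_top (a point): Centre of the top face of the middle-sized key, a round grey key 24 mm across, 18 mm above the apron when up, in a round aluminium housing 40 mm across and 12 mm high. Moves down with the key.
- key_middle (a joint): How far the middle-sized key is pressed, in m: 0 up, 0.006 fully down. A spring returns it; it starts to move at about 1.5 N and fully down takes 5 N.
- key_large_top (a point): Centre of the top face of the largest key, a round grey key 32 mm across, 18 mm above the apron when up, in a round aluminium housing 48 mm across and 12 mm high. Moves down with the key.
- key_large (a joint): How far the largest key is pressed, in m: 0 up, 0.006 fully down. A spring returns it; it starts to move at about 1.5 N and fully down takes 5 N.
- lighter: Yellow pocket lighter, 24 x 74 x 12 mm, lying, loose, a bystander. Origin: centre of its underside.
- flux_jar: Small glass jar of green flux, 40 mm across, 39 mm high, loose, a bystander. Origin: centre of its underside.
- copper_mallet: Short wooden punch, 24 x 82 x 24 mm, lying, loose, a bystander. Origin: centre of its underside.
Not all that is in view belongs to the job. What is shaped like the wheel_b but pink is not meant.

How it is judged:
On the way, in this order (a step that is already met when the one before it is completed fails the run):
1. the smallest key is pressed down, alone (value of joint key_small above 0.004 m and value of joint each of key_middle, key_large below 0.002 m), for 0.05 s.
2. every lap present is fully home on a spindle of its kind (((horizontal distance between wheel_a and stout_a_seat below 0.004 m and z of wheel_a in the frame of stout_a_seat between -0.003 and 0.003 m) or (horizontal distance between wheel_a and stout_b_seat below 0.004 m and z of wheel_a in the frame of stout_b_seat between -0.003 and 0.003 m)) and angle between each of wheel_a, wheel_b, drum_a, drum_b's own z axis and vertical below 0.06 rad and ((horizontal distance between wheel_b and stout_a_seat below 0.004 m and z of wheel_b in the frame of stout_a_seat between -0.003 and 0.003 m) or (horizontal distance between wheel_b and stout_b_seat below 0.004 m and z of wheel_b in the frame of stout_b_seat between -0.003 and 0.003 m)) and ((horizontal distance between drum_a and slim_a_seat below 0.004 m and z of drum_a in the frame of slim_a_seat between -0.003 and 0.003 m) or (horizontal distance between drum_a and slim_b_seat below 0.004 m and z of drum_a in the frame of slim_b_seat between -0.003 and 0.003 m)) and ((horizontal distance between drum_b and slim_a_seat below 0.004 m and z of drum_b in the frame of slim_a_seat between -0.003 and 0.003 m) or (horizontal distance between drum_b and slim_b_seat below 0.004 m and z of drum_b in the frame of slim_b_seat between -0.003 and 0.003 m))), for 0.2 s.
3. the middle-sized key is pressed down, alone, with all laps home (all of step 2 and value of joint key_middle above 0.004 m and value of joint each of key_small, key_large below 0.002 m), for 0.05 s.
4. the largest key is pressed down, alone, with all laps home (all of step 2 and value of joint key_large above 0.004 m and value of joint each of key_small, key_middle below 0.002 m), for 0.05 s.
At the end, for the whole second after the job is handed in: Every lap present is home on a spindle of its kind (underside within 3 mm of the collar top, axis within 4 mm, upright within 0.06 rad), the three caps stand upright (0.1 rad) on the tray floor, all at rest; the three keys are up (within 1.5 mm) (all of step 2 and x of cap_a in the frame of cap_tray_in between -0.058 and 0.058 m and y of cap_a in the frame of cap_tray_in between -0.028 and 0.028 m and z of each of cap_a, cap_b, cap_c in the frame of cap_tray_in below 0.004 m and angle between each of cap_a, cap_b, cap_c's own z axis and vertical below 0.1 rad and linear speed of each of cap_a, cap_b, cap_c, wheel_a, wheel_b, drum_a, drum_b below 0.02 m/s and x of cap_b in the frame of cap_tray_in between -0.058 and 0.058 m and y of cap_b in the frame of cap_tray_in between -0.028 and 0.028 m and x of cap_c in the frame of cap_tray_in between -0.058 and 0.058 m and y of cap_c in the frame of cap_tray_in between -0.028 and 0.028 m and value of joint each of key_small, key_middle, key_large below 0.0015 m); the robot touches nothing.
It fails at once if two keys are held down together (value of joint each of key_small, key_middle above 0.003 m or value of joint each of key_small, key_large above 0.003 m or value of joint each of key_middle, key_large above 0.003 m).
It fails at once if the lighter, the flux jar or the wooden punch is moved more than 3 cm (distance of any of lighter, flux_jar, copper_mallet from where it was at the start of the episode above 0.03 m).
Of wheel_a, wheel_b, drum_a, drum_b only 2 to 4 are there at a start; the rules pass over those that are not, and their reading is None.
At some moment in a run one of wheel_a, wheel_b, drum_a, drum_b may be knocked a few centimetres aside while the robot is not near it.
It also fails if it takes over 210 s, if anything falls off the work surface, if the arm or the gripper's body presses on something with over 40 N, if the wrist force passes 120 N, or if a joint passes its speed limit or range.

## Robot

A 7-joint arm with a two-finger parallel gripper is mounted at the origin on a cart in front of the work surface, level with it; the furniture and walls round the work are solid. World frame = base frame: x ahead of the robot, y to its left, z up, the work surface at z = 0. Lengths are in m, angles in rad, forces in N, time in s.
With the tool pointing down it reaches from about 0.4 to 0.9 m from the base axis. Payload 5.5 kg.
Tool frame: the origin (TCP) lies between the finger pads; the fingertips stand tcp_to_tips ahead of it and the grasp point (between the pads) lies 11 mm behind it (tcp_to_tips is the distance from the TCP to the fingertips, in m); z points along the fingers, y is the line along which they close (so a half turn about z gives the same grasp; the last joint's range is limited). The gripper opens to 85 mm and grips with 20 to 120 N. Pads are 22 mm wide; open, the fingers measure 114 mm over their backs; the gripper's body (76 mm by 85 mm) begins 54 mm behind the grasp point. The pads swing forward as they close: fully open they stand 13 mm farther back than shut.
Start: joints at [1.463, 0.501, -0.427, 1.55, 0.221, 1.138, -0.21], TCP at [0.236, -0.606, 0.239] pointing down, gripper open.
Joint ranges: [-2.88, 2.88], [-0.31, 2.03], [-1.54, 1.56], [0.2, 2.42], [-1.41, 4.55], [0.19, 2.02], [-2.57, 2.57]. Speed limits (rad/s): [2.57, 2.57, 3.14, 3.14, 3.14, 3.14, 3.14].

## Interface

Orientations are given as [roll, pitch, yaw] about the fixed x, y, z axes, in that order (R = Rz(yaw) Ry(pitch) Rx(roll)).
In Python, from cell import observe, get_image, camera_info, finish_job, tcp_to_tips gives the robot as it stands. The module is installed in compiled form; this text tells all that it offers.
- The arm moves only by the tool play_rows, never from a script. Its argument "commands" is a list of rows, each a list of 5 numbers: the shift along the world's x, y, z in m, then the turn about the world's z in rad, then the closure, from -1 (fully open) to 1 (shut), so that 0 is half open. In form: [[x, y, z, spin, hand], ...]. A call has 1 to 10 rows; each row shifts and turns the commanded pose from where the row before left it; what a row does not reach is not made up. A row lasts 1/10 s, in which the tool goes at most 50 mm and 8.59 degrees, less where a joint would pass 70% of its speed; a pose out of reach is approached as far as the arm can. A call is refused whole if a number of a shift passes 0.05 or a number of a turn 0.15, either way. A call with a gripper value outside its range is refused whole. The fingers move at their own pace and stop on an object; "force" is the grip in N (left out, the last holds). Time passes only in rows, so rows that do not move let the fingers close. It gives the time, the measured TCP pose, the force, the opening and the grip force at its end, in the units of the state.
- observe(): the state, without advancing time (a new reading comes with each control period).
- get_image(name): name is "scene" or "side" or "wrist"; returns the picture (420x560x3 uint8, red, green, blue); there is no depth.
- camera_info(name): a dict with "camera_matrix" (3x3 intrinsics, pixels), "pose" (4x4, takes a point from camera to world coordinates). Camera axes: x right, y down, z forward; pixel columns grow to the right and rows downward; lengths in m; the calibration is good to about 2 mm. A picture is of the moment at which its call begins: read the wrist's pose just before it. camera_info takes no time and is no camera call; for the wrist camera it gives the pose at the moment of the call.
- finish_job(): hands the job in; it is judged then, once.
The state is a dict: "time_s": time; "qpos": joint angles; "dq": joint speeds; "joint_torque": joint torques, N m; "tool_pos": TCP position; "tcp_rot": TCP orientation; "force": force on the tool from outside, world axes, zero at the start; "ft_torque": the same for the moment, N m; "opening": finger opening in m; "grasp_force": force on a finger pad.
Only numpy, scipy, OpenCV 4.12 (cv2) and the standard library are available. Lean on these libraries where they do the work, as an engineer would, in place of code of your own. Each camera call takes 0.05 s, during which the arm holds its last target. There are 200 camera calls.

## Working session

There is one attempt and no reset: what is moved stays moved. The work goes in short steps, Python scripts to look and compute and a tool call to move; the robot and the scene stay as the last step left them, time stands still between calls to the robot, and variables do not carry over. Pictures are saved under pics/ and viewed, at most 14 in all, crops included, and the job is handed in when it is done.

Besides the shell and the picture viewer there is one more tool, called after "Request:" by a JSON object that holds its "fn" and its "kwargs", one argument or row to a line. play_rows: Moves the arm, as the interface text tells. Its arguments: {"type":"object","properties":{"commands":{"type":"array","items":{"type":"array","items":{"type":"number"}}},"force":{"type":"number"}},"required":["commands"]}

```bash
mkdir -p pics
cat > h.py <<'E'
import numpy as np, cv2
from cell import *
def snap(n,f):
    ci=camera_info(n); im=get_image(n); cv2.imwrite('pics/'+f,cv2.cvtColor(im,cv2.COLOR_RGB2BGR)); np.savez('pics/'+f[:-4],K=ci['camera_matrix'],T=ci['pose']); return im
def ray(f,uv,z):
    d=np.load('pics/'+f+'.npz'); K,T=d['K'],np.array(d['T'])
    r=T[:3,:3]@np.linalg.solve(np.array(K),[uv[0],uv[1],1.]); o=T[:3,3]
    return o+r*(z-o[2])/r[2]
def proj(f,p):
    d=np.load('pics/'+f+'.npz'); q=np.linalg.inv(d['T'])@np.append(p,1); q=d['K']@q[:3]; return q[:2]/q[2]
E
python3 - <<'E'
from h import *
for n in ('scene','side','wrist'):
    im=snap(n,n+'0.png'); c=camera_info(n); print(n,np.round(c['pose'],3).tolist(),np.round(c['camera_matrix'],1).tolist())
o=observe(); print(o['tool_pos'],o['tcp_rot'],o['opening'],tcp_to_tips, o['time_s'])
a=cv2.imread('pics/scene0.png');b=cv2.imread('pics/side0.png')
E
```

```text
scene [[0.622, -0.417, 0.663, -0.049], [-0.783, -0.331, 0.526, -0.366], [-0.0, -0.846, -0.533, 0.545], [0.0, 0.0, 0.0, 1.0]] [[501.8, 0.0, 285.9], [0.0, 501.8, 209.0], [0.0, 0.0, 1.0]]
side [[-0.997, -0.039, 0.061, 0.478], [-0.071, 0.36, -0.93, 0.987], [0.015, -0.932, -0.362, 0.412], [0.0, 0.0, 0.0, 1.0]] [[453.4, 0.0, 272.7], [0.0, 453.4, 205.9], [0.0, 0.0, 1.0]]
wrist [[0.362, -0.888, -0.283, 0.307], [-0.932, -0.345, -0.11, -0.578], [0.0, 0.304, -0.953, 0.373], [0.0, 0.0, 0.0, 1.0]] [[314.9, 0.0, 275.8], [0.0, 314.9, 208.3], [0.0, 0.0, 1.0]]
[ 0.23531586 -0.60535684  0.23850129] [-3.14009776e+00 -5.94571077e-05  3.70793614e-01] 0.08556835771596805 0.008 0.15
```

View pics/scene0.png

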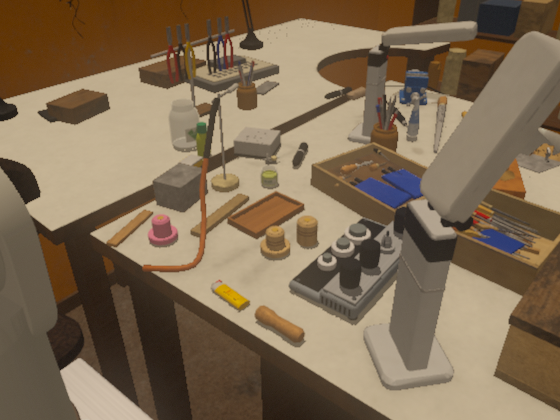

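View pics/side0.png

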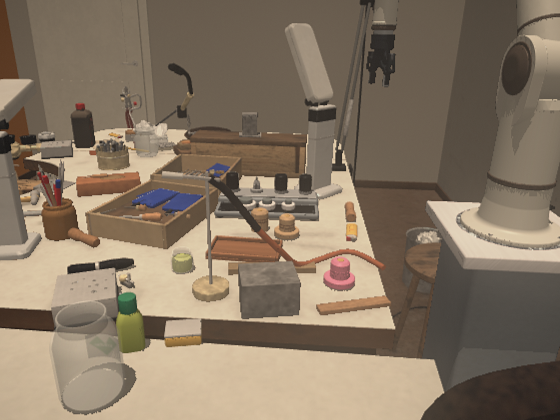

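The scene shows one wheel lap near (275,242), one drum near (307,232), the tray at (267,215), the machine at about (360,265) with the bare spindle at (388,242), and the keys at (327,260), (343,245) and (358,233). The pink lookalike is at (162,230). I'll enlarge it for pixel readings.

Run:
```python
import cv2
a=cv2.imread('pics/scene0.png')[185:345,210:430]; cv2.imwrite('pics/c1.png',cv2.resize(a,(792,576),interpolation=cv2.INTER_CUBIC))
b=cv2.imread('pics/side0.png')[160:270,190:370]; cv2.imwrite('pics/c2.png',cv2.resize(b,(792,484),interpolation=cv2.INTER_CUBIC))
```

```text
(no output)
```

View pics/c1.png

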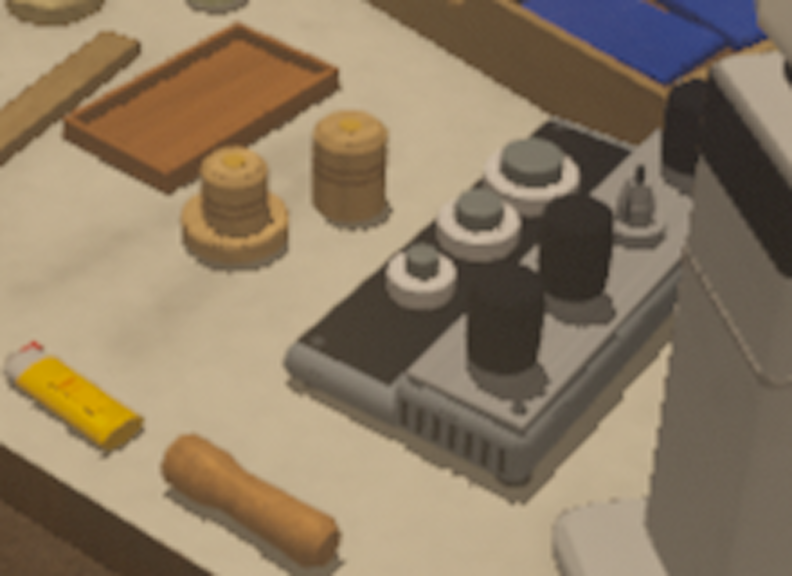

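View pics/c2.png

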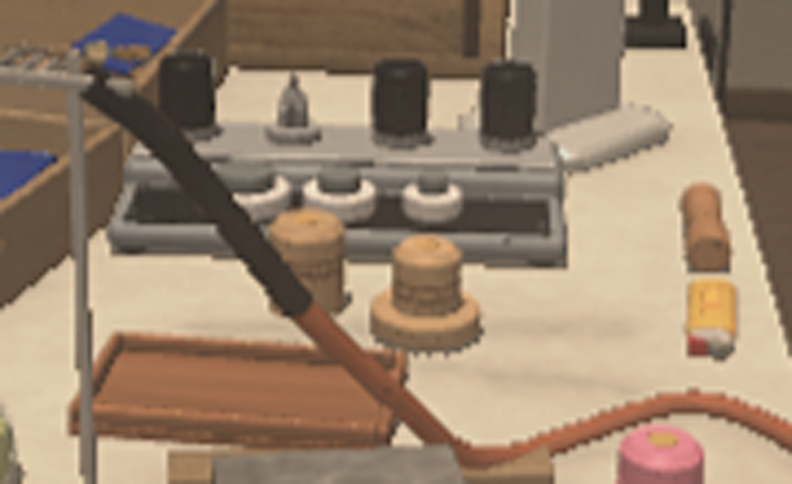

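Run:
```python
from h import *
A=lambda x,y:(210+(x+.5)/3.6-.5,185+(y+.5)/3.6-.5)
B=lambda x,y:(190+(x+.5)/4.4-.5,160+(y+.5)/4.4-.5)
for n,z,a,b in [('wheel',.046,(234,163),(428,247)),('drum',.046,(350,127),(308,222)),('ks',.038,(422,255),(433,181)),('km',.038,(480,205),(340,180)),('kl',.038,(534,155),(255,178)),
 ('cap1',.082,(506,280),(508,70)),('cap2',.082,(577,212),(400,67)),('cap4',.082,None,(187,60)),('tip',.074,(640,170),(293,77)),
 ('trayL',.014,(66,122),(402,353)),('trayB',.014,(238,25),(70,405)),('trayR',.014,(338,70),(112,336)),('trayF',.014,(168,180),(402,353)),
 ('lightA',.012,(28,360),None),('lightB',.012,(130,425),None),('punchA',.02,(190,450),None),('punchB',.02,(320,550),None)]:
    print(n,a and ray('scene0',A(*a),z)[:2].round(4),b and ray('side0',B(*b),z)[:2].round(4))
```

```text
wheel [0.5056 0.0998] [0.5056 0.0997]
drum [0.5663 0.0745] [0.5661 0.0736]
ks [ 0.5108 -0.0076] [ 0.5075 -0.0123]
km [ 0.5603 -0.0071] [ 0.557  -0.0083]
kl [ 0.6127 -0.0051] [ 0.6025 -0.0064]
cap1 [ 0.4699 -0.0753] [ 0.4695 -0.0748]
cap2 [ 0.5292 -0.074 ] [ 0.5294 -0.0733]
cap4 None [ 0.6486 -0.0723]
tip [ 0.5853 -0.0749] [ 0.5892 -0.0731]
trayL [0.5151 0.2248] [0.5146 0.1518]
trayB [0.652  0.2182] [0.6558 0.219 ]
trayR [0.6482 0.1425] [0.6511 0.1473]
trayF [0.5085 0.1464] [0.5146 0.1518]
lightA [0.3667 0.105 ] None
lightB [0.3639 0.041 ] None
punchA [0.362  0.0053] None
punchB [ 0.3515 -0.0702] None
```

Run:
```python
from h import *
def tri(a,b):
    M=[];v=[]
    for f,uv in (('scene0',a),('side0',b)):
        p=ray(f,uv,0.);o=np.load('pics/'+f+'.npz')['T'][:3,3];d=(p-o)/np.linalg.norm(p-o);P=np.eye(3)-np.outer(d,d);M.append(P);v.append(P@o)
    x=np.linalg.solve(M[0]+M[1],v[0]+v[1]); return x.round(3),[proj('scene0',x).round(),proj('side0',x).round()]
for n,a,b in [('lampcoltop',(425,200),(319,104)),('lampheadtop',(535,55),(300,30)),('foot',(378,335),(341,192)),('pentop',(214,100),(212,180)),('penbot',(204,160),(258,230)),('standtop',(222,105),(205,175)),
 ('standbase',(225,183),(211,290)),('cableground',(203,215),(297,262)),('yellowlamp',(300,185),(0,0))]: print(n,tri(a,b))
for n,uv in [('footL',(365,335)),('footR',(450,375)),('footF',(385,380))]: print(n,ray('scene0',uv,0.01)[:2].round(3))
for n,uv in [('sidefootR',(341,190)),('sidecol',(318,193)),('sidecolL',(303,190))]: print(n,ray('side0',uv,0.01)[:2].round(3))
```

```text
lampcoltop (array([ 0.442, -0.181,  0.241]), [array([424., 202.]), array([319., 103.])])
lampheadtop (array([ 0.496, -0.247,  0.411]), [array([536.,  53.]), array([300.,  31.])])
foot (array([ 0.389, -0.157,  0.029]), [array([367., 347.]), array([335., 187.])])
pentop (array([0.612, 0.341, 0.198]), [array([214., 100.]), array([212., 180.])])
penbot (array([0.544, 0.309, 0.104]), [array([205., 159.]), array([259., 231.])])
standtop (array([0.623, 0.325, 0.195]), [array([224., 102.]), array([208., 179.])])
standbase (array([0.622, 0.339, 0.005]), [array([225., 183.]), array([211., 290.])])
cableground (array([0.481, 0.259, 0.024]), [array([202., 216.]), array([296., 261.])])
yellowlamp (array([0.8  , 0.266, 0.23 ]), [array([301.,  69.]), array([109., 144.])])
footL [ 0.422 -0.136]
footR [ 0.43 -0.26]
footF [ 0.37  -0.197]
sidefootR [ 0.37  -0.186]
sidecol [ 0.433 -0.154]
sidecolL [ 0.473 -0.174]
```

Request:
{"fn": "play_rows", "kwargs": {
  "commands": [
    [-0.006,0.034,0.0225,-0.03,-0.2],
    [-0.006,0.034,0.0225,-0.03,-0.2],
    [-0.006,0.034,0.0225,-0.03,-0.2],
    [-0.006,0.034,0.0225,-0.03,-0.2],
    [-0.006,0.034,0.0225,-0.03,-0.2],
    [-0.006,0.034,0.0225,-0.03,-0.2],
    [-0.006,0.034,0.0225,-0.03,-0.2],
    [-0.006,0.034,0.0225,-0.03,-0.2],
    [0,0,0,0,-0.2]
  ]
}}

```text
time_s: 1.05
tool_pos: [0.1883, -0.3316, 0.4226]
tcp_rot: [3.135, 0.0, 0.132]
force: [0.8, -0.4, 0.6]
opening: 0.0511
grasp_force: 0.0
```

Request:
{"fn": "play_rows", "kwargs": {
  "commands": [
    [0.0225,0.03,0,-0.0165,-0.2],
    [0.0225,0.03,0,-0.0165,-0.2],
    [0.0225,0.03,0,-0.0165,-0.2],
    [0.0225,0.03,0,-0.0165,-0.2],
    [0.0225,0.03,0,-0.0165,-0.2],
    [0.0225,0.03,0,-0.0165,-0.2],
    [0.0225,0.03,0,-0.0165,1],
    [0.0225,0.03,0,-0.0165,1],
    [0,0,0,0,1],
    [0,0,0,0,1]
  ]
}}

```text
time_s: 2.05
tool_pos: [0.3676, -0.0937, 0.419]
tcp_rot: [3.142, 0.001, 0.001]
force: [-0.0, -1.1, 0.5]
opening: 0.0002
grasp_force: 0.0
```

Run:
```python
from h import *
snap('wrist','w1.png')
print(observe()['tool_pos'],observe()['tcp_rot'])
for p in [(.51,-.008,.038),(.56,-.007,.038),(.61,-.006,.038),(.4697,-.075,.082),(.5293,-.0742,.082),(.589,-.0735,.074),(.6486,-.0725,.082),(.5056,.0998,.046),(.566,.074,.046)]: print(p,proj('w1',p).round(1))
```

```text
[ 0.36716498 -0.09451871  0.41893284] [-3.14133076e+00  6.18994892e-04 -1.29456065e-03]
(0.51, -0.008, 0.038) [217.6  61.7]
(0.56, -0.007, 0.038) [215.   23.9]
(0.61, -0.006, 0.038) [212.2 -16.5]
(0.4697, -0.075, 0.082) [261.5  88.9]
(0.5293, -0.0742, 0.082) [260.4  41.5]
(0.589, -0.0735, 0.074) [259.5  -8. ]
(0.6486, -0.0725, 0.082) [257.6 -66.6]
(0.5056, 0.0998, 0.046) [143.7  64.2]
(0.566, 0.074, 0.046) [156.5  17.6]
```

View pics/w1.png

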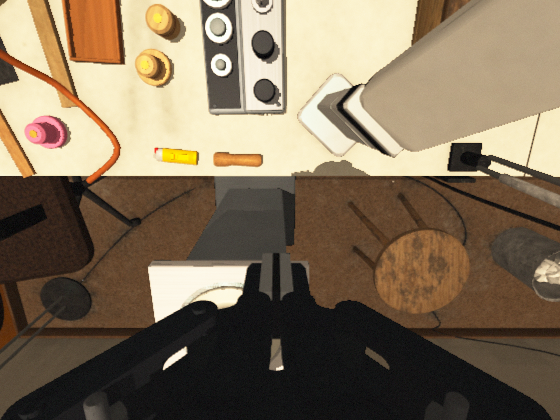

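The wrist view agrees with the predicted points to within about 2–3 px: small key (220,64), cap (264,91), wheel (148,66). Next I'll go above the small key.

Request:
{"fn": "play_rows", "kwargs": {
  "commands": [
    [0.024,0.0145,-0.03,0,1],
    [0.024,0.0145,-0.03,0,1],
    [0.024,0.0145,-0.03,0,1],
    [0.024,0.0145,-0.03,0,1],
    [0.023,0.0145,-0.04,0,1],
    [0.0225,0.013,-0.04,0,1],
    [0,0,-0.045,0,1],
    [0,0,-0.045,0,1],
    [0,0,-0.045,0,1],
    [0,0,0,0,1]
  ]
}}

```text
time_s: 3.1
tool_pos: [0.5012, -0.0119, 0.0803]
tcp_rot: [3.141, 0.015, -0.003]
force: [-1.0, -0.0, 0.1]
opening: 0.0
grasp_force: 0.0
```

Request:
{"fn": "play_rows", "kwargs": {
  "commands": [
    [0,0,0,0,1],
    [0,0,0,0,1]
  ]
}}

```text
time_s: 3.3
tool_pos: [0.5083, -0.0104, 0.0884]
tcp_rot: [3.141, -0.001, -0.002]
force: [-0.0, 0.4, 0.5]
opening: 0.0003
grasp_force: 0.0
```

Request:
{"fn": "play_rows", "kwargs": {
  "commands": [
    [0.001,0.001,-0.02,0,1],
    [0,0,-0.015,0,1],
    [0,0,-0.003,0,1],
    [0,0,0,0,1],
    [0,0,0,0,1]
  ]
}}

```text
time_s: 3.8
tool_pos: [0.5082, -0.0094, 0.0493]
tcp_rot: [3.14, 0.001, -0.002]
force: [-0.2, -1.9, 1.3]
opening: -0.0001
grasp_force: 0.9
```

Request:
{"fn": "play_rows", "kwargs": {
  "commands": [
    [0,0,-0.004,0,1],
    [0,0,-0.002,0,1],
    [0,0,0,0,1],
    [0,0,0,0,1]
  ]
}}

```text
time_s: 4.2
tool_pos: [0.5085, -0.0093, 0.0439]
tcp_rot: [3.139, 0.001, -0.001]
force: [-3.3, -1.8, 16.9]
opening: -0.0001
grasp_force: 8.2
```

Request:
{"fn": "play_rows", "kwargs": {
  "commands": [
    [0,0,0.03,0,1],
    [0,0,0.03,0,1],
    [0,0,0.03,0,1],
    [-0.013,-0.022,0,0,-0.2],
    [-0.013,-0.022,0,0,-0.2],
    [-0.013,-0.0215,0,0,-0.2],
    [0,0,0,0,-0.2],
    [0,0,0,0,-0.2],
    [0,0,0,0,-0.2]
  ]
}}

```text
time_s: 5.1
tool_pos: [0.4693, -0.0735, 0.1326]
tcp_rot: [-3.142, 0.001, -0.0]
force: [0.2, 0.2, 0.4]
opening: 0.051
grasp_force: 0.0
```

Run:
```python
from h import *
snap('wrist','w2.png'); print(observe()['tool_pos'])
for p in [(.4697,-.075,.082),(.5293,-.0742,.082),(.589,-.0735,.074),(.6486,-.0725,.082),(.56,-.0075,.038)]: print(p,proj('w2',p).round(1))
```

```text
[ 0.4693714  -0.07329175  0.13263698]
(0.4697, -0.075, 0.082) [277.1 234.4]
(0.5293, -0.0742, 0.082) [275.7 138.4]
(0.589, -0.0735, 0.074) [274.3  24.7]
(0.6486, -0.0725, 0.082) [ 271.8 -126. ]
(0.56, -0.0075, 0.038) [177.3  86.3]
```

View pics/w2.png

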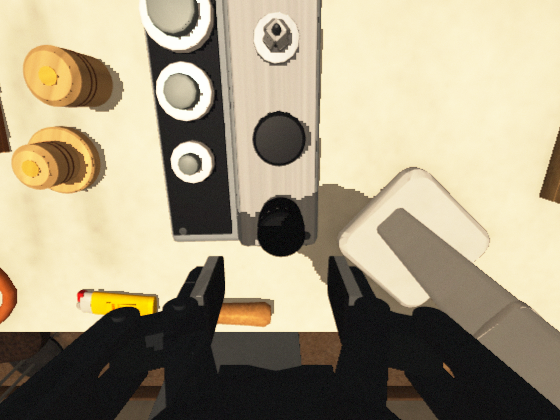

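The wrist view shows cap 2 at (279,138), the bare spindle at (277,30) and cap 1 between the fingers. Descending on cap 1.

Request:
{"fn": "play_rows", "kwargs": {
  "commands": [
    [0,-0.0015,-0.024,0,-0.2],
    [0,0,-0.024,0,-0.2],
    [0,0,-0.0235,0,-0.2],
    [0,0,0,0,-0.2],
    [0,0,0,0,1],
    [0,0,0,0,1],
    [0,0,0,0,1],
    [0,0,0,0,1]
  ],
  "force": 30
}}

```text
time_s: 5.95
tool_pos: [0.4694, -0.0762, 0.0618]
tcp_rot: [3.14, 0.0, -0.002]
force: [0.3, 1.2, 1.1]
opening: 0.0318
grasp_force: 29.9
```

Request:
{"fn": "play_rows", "kwargs": {
  "commands": [
    [0,0,0.035,0,1],
    [0,0,0.035,0,1],
    [0.0107,0.0374,0,0,1],
    [0.0107,0.0374,0,0,1],
    [0.0107,0.0374,0,0,1],
    [0.0107,0.0374,0,0,1],
    [0.0107,0.0374,0,0,1],
    [0.0107,0.0374,0,0,1],
    [0.0107,0.0374,0,0,1],
    [0,0,0,0,1]
  ]
}}

```text
time_s: 6.95
tool_pos: [0.5438, 0.1933, 0.1325]
tcp_rot: [-3.136, -0.001, 0.006]
force: [-0.8, 1.0, -0.1]
opening: 0.0317
grasp_force: 30.2
```

Request:
{"fn": "play_rows", "kwargs": {
  "commands": [
    [0,0,-0.03,0,1],
    [0,0,-0.03,0,1],
    [0,0,-0.03,0,1],
    [0,0,-0.01,0,1],
    [0,0,0,0,1],
    [0,0,0,0,1]
  ]
}}

```text
time_s: 7.55
tool_pos: [0.5443, 0.1861, 0.0322]
tcp_rot: [3.141, 0.001, -0.002]
force: [-0.1, -0.1, -0.1]
opening: 0.0317
grasp_force: 30.2
```

Request:
{"fn": "play_rows", "kwargs": {
  "commands": [
    [0,0,-0.008,0,1],
    [0,0,-0.001,0,1],
    [0,0,0,0,1],
    [0,0,0,0,1]
  ]
}}

```text
time_s: 7.95
tool_pos: [0.5445, 0.1859, 0.0228]
tcp_rot: [3.141, 0.0, -0.002]
force: [-0.2, -0.2, 4.4]
opening: 0.0319
grasp_force: 30.5
```

Run:
```python
from h import *
a=snap('side','s1.png')[150:290,170:390];b=snap('scene','sc1.png')[170:310,210:430]
im=np.vstack([a,b])[:,:,::-1]; cv2.imwrite('pics/m1.png',cv2.resize(im,(470*1,598),interpolation=cv2.INTER_CUBIC));
```

```text
(no output)
```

View pics/m1.png

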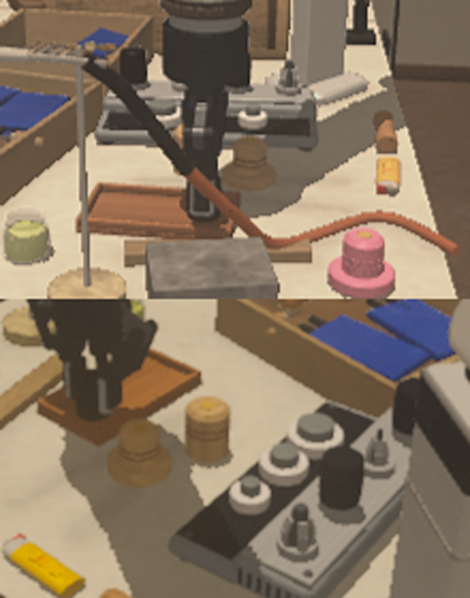

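Cap 1 stands in the left of the tray. The spindle it uncovered (scene crop (297,525)) is stout, and the bare one is slim. Releasing, then cap 2.

Request:
{"fn": "play_rows", "kwargs": {
  "commands": [
    [0,0,0,0,0.1],
    [0,0,0,0,0.1],
    [0,0,0,0,0.1],
    [0,0,0.035,0,0.1],
    [0,0,0.04,0,0.1],
    [0,-0.037,0.03,0,-0.2],
    [-0.002,-0.037,0,0,-0.2],
    [-0.002,-0.037,0,0,-0.2],
    [-0.002,-0.037,0,0,-0.2],
    [-0.002,-0.037,0,0,-0.2]
  ]
}}

```text
time_s: 9.05
tool_pos: [0.5351, -0.0008, 0.1269]
tcp_rot: [3.141, 0.002, -0.001]
force: [0.5, 0.1, -1.0]
opening: 0.0513
grasp_force: 0.0
```

Request:
{"fn": "play_rows", "kwargs": {
  "commands": [
    [-0.003,-0.038,0,0,-0.2],
    [-0.003,-0.037,0,0,-0.2],
    [0,0,0,0,-0.2],
    [0,0,0,0,-0.2]
  ]
}}

```text
time_s: 9.45
tool_pos: [0.5292, -0.0753, 0.1266]
tcp_rot: [3.141, 0.003, -0.004]
force: [0.4, 0.4, -0.8]
opening: 0.0511
grasp_force: 0.0
```

Request:
{"fn": "play_rows", "kwargs": {
  "commands": [
    [0,0,-0.025,0,-0.2],
    [0,0,-0.025,0,-0.2],
    [0,0,-0.0145,0,-0.2],
    [0,0,0,0,-0.2],
    [0,0,0,0,1],
    [0,0,0,0,1],
    [0,0,0,0,1],
    [0,0,0,0,1],
    [0,0,0.035,0,1],
    [0,0,0.035,0,1]
  ]
}}

```text
time_s: 10.45
tool_pos: [0.5287, -0.0742, 0.1328]
tcp_rot: [-3.142, 0.004, -0.001]
force: [1.6, -1.0, 0.2]
opening: 0.0304
grasp_force: 31.3
```

Request:
{"fn": "play_rows", "kwargs": {
  "commands": [
    [0.0076,0.0369,0,0,1],
    [0.0076,0.0369,0,0,1],
    [0.0076,0.0369,0,0,1],
    [0.0076,0.0369,0,0,1],
    [0.0076,0.0369,0,0,1],
    [0.0076,0.0369,0,0,1],
    [0.008,0.0369,0,0,1],
    [0,0,0,0,1],
    [0,0,0,0,1]
  ]
}}

```text
time_s: 11.35
tool_pos: [0.5829, 0.1853, 0.1326]
tcp_rot: [3.141, 0.002, 0.001]
force: [-0.4, -1.3, -1.3]
opening: 0.0306
grasp_force: 31.3
```

Request:
{"fn": "play_rows", "kwargs": {
  "commands": [
    [0,0,-0.03,0,1],
    [0,0,-0.03,0,1],
    [0,0,-0.03,0,1],
    [0,0,-0.008,0,1],
    [0,0,0,0,1],
    [0,0,0,0,1]
  ]
}}

```text
time_s: 11.95
tool_pos: [0.5841, 0.1837, 0.0357]
tcp_rot: [3.141, 0.001, -0.002]
force: [0.1, 0.7, -0.5]
opening: 0.0302
grasp_force: 31.3
```

Request:
{"fn": "play_rows", "kwargs": {
  "commands": [
    [0,0,-0.0105,0,1],
    [0,0,-0.002,0,1],
    [0,0,0,0,1],
    [0,0,0,0,1]
  ]
}}

```text
time_s: 12.35
tool_pos: [0.585, 0.1846, 0.0244]
tcp_rot: [3.141, -0.002, -0.002]
force: [-1.0, -1.1, 11.2]
opening: 0.0309
grasp_force: 32.7
```

Request:
{"fn": "play_rows", "kwargs": {
  "commands": [
    [0,0,0,0,0.1],
    [0,0,0,0,0.1],
    [0,0,0,0,0.1],
    [0,0,0.035,0,0.1],
    [0,0,0.04,0,0.1],
    [0,-0.03,0.03,0,-0.2],
    [0.01,-0.038,0,0,-0.2],
    [0.01,-0.038,0,0,-0.2],
    [0.011,-0.038,0,0,-0.2],
    [0.011,-0.038,0,0,-0.2]
  ]
}}

```text
time_s: 13.35
tool_pos: [0.6253, 0.0003, 0.1269]
tcp_rot: [3.141, 0.002, -0.001]
force: [1.3, 0.7, -0.0]
opening: 0.0513
grasp_force: 0.0
```

Request:
{"fn": "play_rows", "kwargs": {
  "commands": [
    [0.011,-0.0375,0,0,-0.2],
    [0.0106,-0.0375,0,0,-0.2],
    [0,0,0,0,-0.2],
    [0,0,0,0,-0.2]
  ]
}}

```text
time_s: 13.75
tool_pos: [0.6466, -0.0745, 0.1263]
tcp_rot: [3.141, 0.003, -0.005]
force: [-0.6, 1.5, -0.1]
opening: 0.0515
grasp_force: 0.0
```

Run:
```python
from h import *
a=snap('wrist','w3.png'); s=snap('side','s2.png')[150:290,170:390]
print(observe()['tool_pos'])
for p in [(.6486,-.0725,.082),(.6486,-.0725,.044)]: print(p,proj('w3',p).round(1))
im=np.vstack([a[:,:,::-1][60:340,60:500],cv2.resize(s,(440,280))[:,:,::-1]]); cv2.imwrite('pics/m2.png',im)
```

```text
[ 0.64639947 -0.0712287   0.12682651]
(0.6486, -0.0725, 0.082) [271.3 235.8]
(0.6486, -0.0725, 0.044) [271.9 215.4]
```

View pics/m2.png

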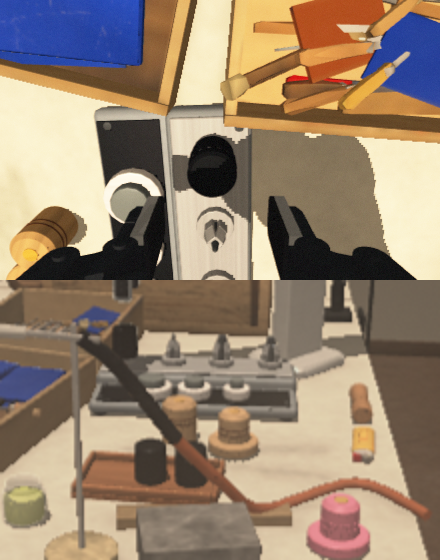

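Two caps are upright in the tray, and cap 3 (wrist crop (213,178)) is centred between the fingers. Grasping it.

Request:
{"fn": "play_rows", "kwargs": {
  "commands": [
    [0.001,0,-0.025,0,-0.2],
    [0,0,-0.025,0,-0.2],
    [0,0,-0.0145,0,-0.2],
    [0,0,0,0,-0.2],
    [0,0,0,0,1],
    [0,0,0,0,1],
    [0,0,0,0,1],
    [0,0,0,0,1],
    [0,0,0.035,0,1],
    [0,0,0.035,0,1]
  ]
}}

```text
time_s: 14.85
tool_pos: [0.6469, -0.0731, 0.1325]
tcp_rot: [3.141, 0.004, -0.002]
force: [-0.3, 0.5, 0.2]
opening: 0.0318
grasp_force: 30.0
```

Request:
{"fn": "play_rows", "kwargs": {
  "commands": [
    [-0.0036,0.0364,0,0,1],
    [-0.0036,0.0364,0,0,1],
    [-0.0036,0.0364,0,0,1],
    [-0.0036,0.0364,0,0,1],
    [-0.0036,0.0364,0,0,1],
    [-0.0036,0.0364,0,0,1],
    [-0.0036,0.0364,0,0,1],
    [0,0,0,0,1],
    [0,0,0,0,1]
  ]
}}

```text
time_s: 15.75
tool_pos: [0.6223, 0.1834, 0.1329]
tcp_rot: [3.141, 0.001, 0.001]
force: [-0.8, -1.3, 0.0]
opening: 0.0319
grasp_force: 30.0
```

Request:
{"fn": "play_rows", "kwargs": {
  "commands": [
    [0,0,-0.03,0,1],
    [0,0,-0.03,0,1],
    [0,0,-0.03,0,1],
    [0,0,-0.008,0,1],
    [0,0,0,0,1],
    [0,0,0,0,1]
  ]
}}

```text
time_s: 16.35
tool_pos: [0.6237, 0.1816, 0.0357]
tcp_rot: [3.141, 0.0, -0.003]
force: [-0.2, 1.4, -0.4]
opening: 0.0319
grasp_force: 30.0
```

Request:
{"fn": "play_rows", "kwargs": {
  "commands": [
    [-0.001,0,-0.0105,0,1],
    [0,0,-0.002,0,1],
    [0,0,0,0,1],
    [0,0,0,0,1]
  ]
}}

```text
time_s: 16.75
tool_pos: [0.6234, 0.1824, 0.0245]
tcp_rot: [3.141, -0.002, -0.002]
force: [-1.5, -1.3, 9.5]
opening: 0.0317
grasp_force: 30.8
```

Request:
{"fn": "play_rows", "kwargs": {
  "commands": [
    [0,0,0,0,0.1],
    [0,0,0,0,0.1],
    [0,0,0,0,0.1],
    [0,0,0.035,0,0.1],
    [0,0,0.04,0,0.1],
    [-0.02,0,0.04,0,-0.2],
    [-0.03,-0.02,0,0,-0.2],
    [-0.03,-0.03,0,0,-0.2],
    [-0.03,-0.03,0,0,-0.2],
    [0,0,0,0,-0.2]
  ]
}}

```text
time_s: 17.75
tool_pos: [0.5069, 0.0962, 0.1354]
tcp_rot: [3.135, 0.008, -0.005]
force: [0.3, 0.1, 0.5]
opening: 0.0513
grasp_force: 0.0
```

Run:
```python
from h import *
snap('wrist','w4.png'); print(observe()['tool_pos'])
for p in [(.5056,.0998,.046),(.566,.074,.046)]: print(p,proj('w4',p).round(1))
```

```text
[0.50970296 0.09863937 0.13634403]
(0.5056, 0.0998, 0.046) [269.1 216. ]
(0.566, 0.074, 0.046) [305.3 133.4]
```

View pics/w4.png

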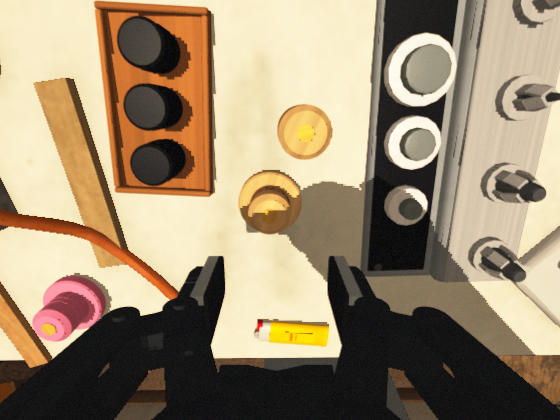

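All three caps are upright in the tray. The wheel (269,208) and drum (305,131) have not moved. Taking the wheel.

Request:
{"fn": "play_rows", "kwargs": {
  "commands": [
    [-0.004,0.0012,-0.035,0,-0.2],
    [0,0,-0.035,0,-0.2],
    [0,0,-0.025,0,-0.2],
    [0,0,-0.012,0,-0.2],
    [0,0,0,0,-0.2],
    [0,0,0,0,-0.2]
  ],
  "force": 60
}}

```text
time_s: 18.4
tool_pos: [0.5085, 0.1042, 0.0306]
tcp_rot: [-3.141, 0.001, -0.001]
force: [-0.5, 0.1, 0.9]
opening: 0.0514
grasp_force: 0.0
```

Request:
{"fn": "play_rows", "kwargs": {
  "commands": [
    [-0.003,-0.004,-0.0025,0,-0.2],
    [0,0,0,0,-0.2],
    [0,0,0,0,1],
    [0,0,0,0,1],
    [0,0,0,0,1],
    [0,0,0,0,1]
  ]
}}

```text
time_s: 19.0
tool_pos: [0.5052, 0.0989, 0.0285]
tcp_rot: [3.14, 0.001, -0.002]
force: [-1.9, -0.9, 6.8]
opening: 0.0317
grasp_force: 59.0
```

Request:
{"fn": "play_rows", "kwargs": {
  "commands": [
    [0,0,0.035,0,1],
    [0,0,0.035,0,1],
    [0,0,0.025,0,1],
    [-0.0072,-0.0349,0,0,1],
    [-0.0072,-0.0349,0,0,1],
    [-0.0072,-0.0349,0,0,1],
    [-0.0072,-0.0349,0,0,1],
    [-0.0072,-0.0349,0,0,1],
    [0,0,0,0,1],
    [0,0,0,0,1]
  ]
}}

```text
time_s: 20.0
tool_pos: [0.4685, -0.0765, 0.1226]
tcp_rot: [3.141, 0.002, -0.004]
force: [0.7, -0.2, -0.4]
opening: 0.0313
grasp_force: 60.0
```

Run:
```python
from h import *
a=snap('side','s3.png')[130:250,200:370];b=snap('scene','sc3.png')[190:310,270:440]
im=np.vstack([a,b])[:,:,::-1]; cv2.imwrite('pics/m3.png',cv2.resize(im,(425,600),interpolation=cv2.INTER_CUBIC)); print(observe()['tool_pos'])
```

```text
[ 0.46890481 -0.07447834  0.12276147]
```

View pics/m3.png

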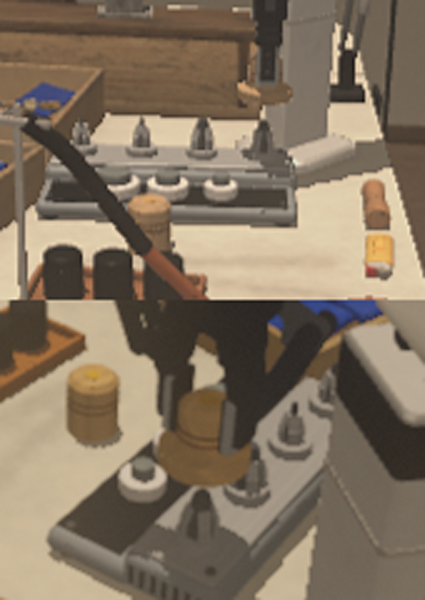

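The wheel is over the stout spindle (side crop: wheel x≈265, spindle x≈262). Lowering it.

Request:
{"fn": "play_rows", "kwargs": {
  "commands": [
    [0.0005,-0.0005,-0.02,0,1],
    [0,0,-0.013,0,1],
    [0,0,-0.004,0,1],
    [0,0,0,0,1]
  ]
}}

```text
time_s: 20.5
tool_pos: [0.4685, -0.0756, 0.0849]
tcp_rot: [3.141, 0.004, -0.0]
force: [-0.8, -1.9, -1.9]
opening: 0.0315
grasp_force: 60.0
```

Request:
{"fn": "play_rows", "kwargs": {
  "commands": [
    [0,0,-0.005,0,1],
    [0,0,-0.005,0,1],
    [0,0,-0.003,0,1],
    [0,0,0,0,1]
  ]
}}

```text
time_s: 20.9
tool_pos: [0.469, -0.0759, 0.0726]
tcp_rot: [3.14, 0.002, -0.001]
force: [-0.8, -1.3, -0.4]
opening: 0.0315
grasp_force: 60.2
```

Run:
```python
from h import *
a=snap('side','s4.png')[150:240,210:340];b=snap('scene','sc4.png')[200:320,280:440]
a=cv2.resize(a,(780,540),interpolation=cv2.INTER_CUBIC)[:,380:];b=cv2.resize(b,(720,540),interpolation=cv2.INTER_CUBIC)[:,:400]
cv2.imwrite('pics/m4.png',np.hstack([a,b])[:,:,::-1])
```

```text
(no output)
```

View pics/m4.png

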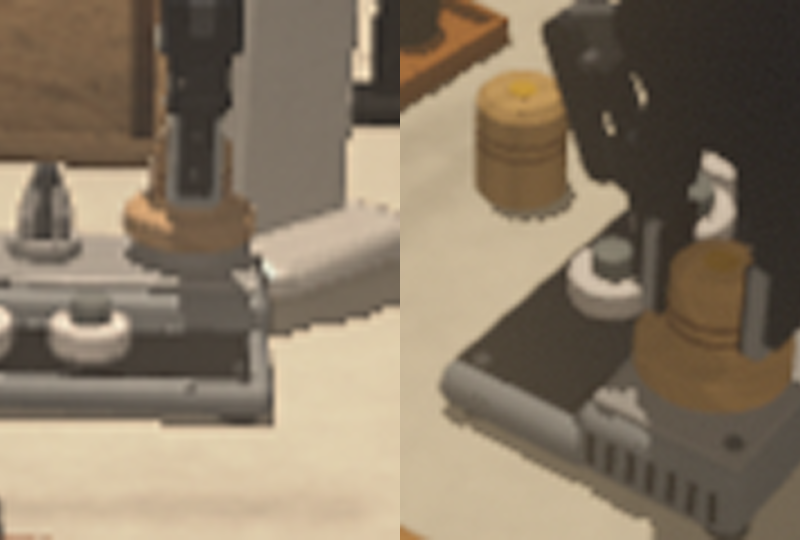

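Request:
{"fn": "play_rows", "kwargs": {
  "commands": [
    [0,0,-0.002,0,1],
    [0,0,0,0,1]
  ]
}}

```text
time_s: 21.2
tool_pos: [0.4692, -0.0759, 0.0723]
tcp_rot: [3.138, 0.002, -0.001]
force: [-8.6, -2.7, 24.0]
opening: 0.0316
grasp_force: 62.8
```

Request:
{"fn": "play_rows", "kwargs": {
  "commands": [
    [0,0,0.002,0,1],
    [0,0,0.0015,0,1],
    [0,0,0,0,1]
  ]
}}

```text
time_s: 21.5
tool_pos: [0.4686, -0.076, 0.0737]
tcp_rot: [3.141, 0.003, -0.002]
force: [-1.2, -1.4, -2.3]
opening: 0.0314
grasp_force: 60.2
```

Request:
{"fn": "play_rows", "kwargs": {
  "commands": [
    [0,0,0.003,0,1],
    [0,0,0.003,0,1],
    [0,0,0,0,1]
  ]
}}

```text
time_s: 21.8
tool_pos: [0.4689, -0.0759, 0.0801]
tcp_rot: [3.141, 0.003, -0.002]
force: [-2.8, -1.4, -1.0]
opening: 0.0315
grasp_force: 60.3
```

Run:
```python
from h import *
a=cv2.imread('pics/s3.png')[168:202,218:328]; b=cv2.imread('pics/w4.png')[0:290,470:560]
b=cv2.rotate(b,cv2.ROTATE_90_COUNTERCLOCKWISE)
a=cv2.resize(a,(796,246),interpolation=cv2.INTER_CUBIC);b=cv2.resize(b,(796,247),interpolation=cv2.INTER_CUBIC)
cv2.imwrite('pics/m5.png',np.vstack([a,b]))
```

```text
(no output)
```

View pics/m5.png

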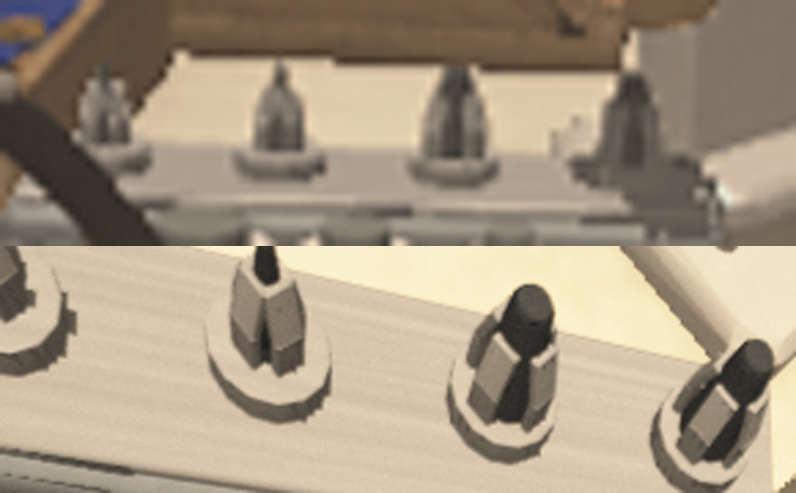

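Run:
```python
from h import *
for z in (.044,.059):
  for dz,r in ((.003,.027),(.015,.027)):
    for f,d in (('s4',(0,1)),('sc4',(-.78,.62))):
      p=proj(f,(.4692+d[0]*r,-.0757+d[1]*r,z+dz)); 
      q=((p[0]-210+.5)*6-380,(p[1]-150+.5)*6) if f=='s4' else ((p[0]-280+.5)*4.5+400,(p[1]-200+.5)*4.5)
      print(z,dz,f,np.round(q))
```

```text
0.044 0.003 s4 [190. 259.]
0.044 0.003 sc4 [635. 378.]
0.044 0.015 s4 [192. 230.]
0.044 0.015 sc4 [636. 351.]
0.059 0.003 s4 [192. 223.]
0.059 0.003 sc4 [637. 344.]
0.059 0.015 s4 [193. 195.]
0.059 0.015 sc4 [639. 315.]
```

Request:
{"fn": "play_rows", "kwargs": {
  "commands": [
    [0,0,0,0,-0.2],
    [0,0,0,0,-0.2],
    [0,0,0,0,-0.2],
    [0,0,0.035,0,-0.2],
    [0,0,0.035,0,1],
    [0,0,0,0,1],
    [0,0,0,0,1],
    [0,0,0,0,1]
  ]
}}

```text
time_s: 22.6
tool_pos: [0.4686, -0.0761, 0.1494]
tcp_rot: [3.141, 0.003, -0.002]
force: [-0.0, -0.1, 0.3]
opening: -0.0
grasp_force: 0.0
```

Run:
```python
from h import *
a=snap('side','s5.png')[150:240,210:340];b=snap('scene','sc5.png')[200:320,280:440]
a=cv2.resize(a,(780,540),interpolation=cv2.INTER_CUBIC)[:,380:];b=cv2.resize(b,(720,540),interpolation=cv2.INTER_CUBIC)[:,:400]
cv2.imwrite('pics/m6.png',np.hstack([a,b])[:,:,::-1]); print(observe()['tool_pos'])
for f in('s5','sc5'):
  for z in (.090,.1): 
    p=proj(f,(.4692,-.0757,z)); print(f,z,((p[0]-210+.5)*6-380,(p[1]-150+.5)*6) if f=='s5' else ((p[0]-280+.5)*4.5+400,(p[1]-200+.5)*4.5))
```

```text
[ 0.46838219 -0.07583308  0.14906239]
s5 0.09 (np.float64(195.00081008571487), np.float64(136.65211772947163))
s5 0.1 (np.float64(196.00692748540985), np.float64(112.95581963006009))
sc5 0.09 (np.float64(719.6797959850202), np.float64(265.22010859937035))
sc5 0.1 (np.float64(721.7898915004162), np.float64(240.76635157392937))
```

View pics/m6.png

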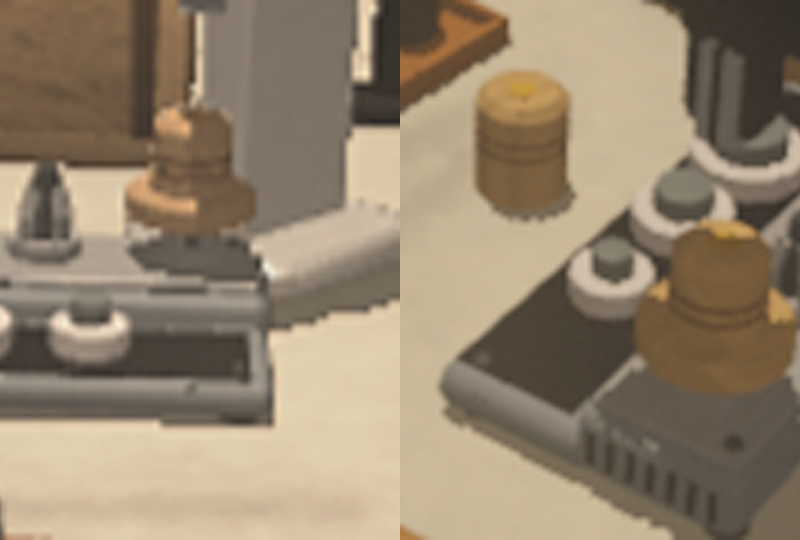

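The wheel is resting on the leaves about 13 mm short (top at z≈0.104). I'll push it home from above with the fingers shut.

Request:
{"fn": "play_rows", "kwargs": {
  "commands": [
    [0.0006,0,-0.02,0,1],
    [0,0,-0.011,0,1],
    [0,0,-0.004,0,1],
    [0,0,-0.003,0,1],
    [0,0,0,0,1]
  ]
}}

```text
time_s: 23.2
tool_pos: [0.4696, -0.0757, 0.1117]
tcp_rot: [3.141, 0.003, -0.001]
force: [0.5, 0.1, 0.1]
opening: -0.0002
grasp_force: 0.0
```

Request:
{"fn": "play_rows", "kwargs": {
  "commands": [
    [0,0,-0.003,0,1],
    [0,0,-0.003,0,1],
    [0,0,-0.002,0,1],
    [0,0,0,0,1]
  ]
}}

```text
time_s: 23.6
tool_pos: [0.47, -0.0761, 0.1041]
tcp_rot: [3.141, 0.002, -0.001]
force: [-0.9, -1.2, 1.9]
opening: 0.0
grasp_force: 0.7
```

Request:
{"fn": "play_rows", "kwargs": {
  "commands": [
    [0,0,-0.003,0,1],
    [0,0,-0.003,0,1],
    [0,0,0,0,1]
  ]
}}

```text
time_s: 23.9
tool_pos: [0.4699, -0.0764, 0.0982]
tcp_rot: [3.14, 0.002, -0.002]
force: [-2.1, -1.6, 5.9]
opening: -0.0
grasp_force: 2.8
```

Request:
{"fn": "play_rows", "kwargs": {
  "commands": [
    [0,0,-0.003,0,1],
    [0,0,-0.002,0,1],
    [0,0,0,0,1]
  ]
}}

```text
time_s: 24.2
tool_pos: [0.4712, -0.0766, 0.0978]
tcp_rot: [3.134, 0.001, -0.001]
force: [-17.7, -1.4, 62.3]
opening: -0.0002
grasp_force: 30.8
```

Request:
{"fn": "play_rows", "kwargs": {
  "commands": [
    [0,0,0.02,0,1],
    [0,0.02,0.03,0,1],
    [0.01,0.045,0.0,0,1],
    [0.015,0,0,0,1],
    [0.014,0,0,0,1],
    [0,0,0,0,1]
  ]
}}

```text
time_s: 24.8
tool_pos: [0.5102, -0.0105, 0.1431]
tcp_rot: [-3.142, 0.001, -0.001]
force: [0.3, 0.1, 0.1]
opening: -0.0
grasp_force: 0.0
```

```bash
cat >> h.py <<'E'
def tri(fa,a,fb,b):
    M=[];v=[]
    for f,uv in ((fa,a),(fb,b)):
        p=ray(f,uv,0.);o=np.load('pics/'+f+'.npz')['T'][:3,3];d=(p-o)/np.linalg.norm(p-o);P=np.eye(3)-np.outer(d,d);M.append(P);v.append(P@o)
    x=np.linalg.solve(M[0]+M[1],v[0]+v[1]); return x.round(4),[proj(fa,x).round(1),proj(fb,x).round(1)]
def dot(f,guess,r=10):
    im=cv2.imread('pics/'+f+'.png').astype(float); u,v=map(int,np.round(guess)); w=im[v-r:v+r+1,u-r:u+r+1]
    s=np.clip(w[...,1]-w[...,0]*1.0,0,None)/(w.sum(2)+1); t=np.percentile(s,95); ww=np.where(s>t*.85,s-t*.85,0); y,x=np.mgrid[-r:r+1,-r:r+1]
    return u+(ww*x).sum()/ww.sum(), v+(ww*y).sum()/ww.sum()
E
python3 - <<'E'
from h import *
snap('side','s6.png');snap('scene','sc6.png'); print(observe()['tool_pos'])
for n,fa,fb,p in [('drum0','scene0','side0',(.566,.074,.046)),('wheel0','scene0','side0',(.5056,.0998,.046)),('wheel5','sc5','s5',(.469,-.0757,.103)),('wheel6','sc6','s6',(.469,-.0757,.09)),('drum6','sc6','s6',(.566,.074,.046))]:
    a=dot(fa,proj(fa,p),7);b=dot(fb,proj(fb,p),7); print(n,proj(fa,p).round(1),np.round(a,1),proj(fb,p).round(1),np.round(b,1),tri(fa,a,fb,b)[0])
E
```

```text
[ 0.5079971  -0.01087075  0.14250432]
drum0 [307.  220.1] [306.8 219.3] [259.7 210.1] [259.4 210.4] [0.5668 0.0754 0.0462]
wheel0 [274.6 229.9] [274.6 229.2] [286.9 215.8] [286.5 216.2] [0.5067 0.1012 0.0459]
wheel5 [351.1 251.4] [351.5 252.5] [305.6 167.1] [302.8 168.2] [ 0.4745 -0.0746  0.0991]
wheel6 [350.5 258.5] [351.3 257.8] [305.4 172.3] [304.  172.2] [ 0.4721 -0.0755  0.0898]
drum6 [307.  220.1] [306.8 219.3] [259.7 210.1] [259.4 210.4] [0.5668 0.0754 0.0462]
```

The wheel's yellow dot triangulates to z=0.0898, so it is home. I'll press the small key again, deeper, because the first stroke looked short. This is harmless before step 2.

Request:
{"fn": "play_rows", "kwargs": {
  "commands": [
    [0.001,0.001,-0.04,0,1],
    [0,0,-0.04,0,1],
    [0,0,-0.014,0,1],
    [0,0,0,0,1],
    [0,0,0,0,1]
  ]
}}

```text
time_s: 25.4
tool_pos: [0.5096, -0.0097, 0.0498]
tcp_rot: [3.141, 0.002, -0.001]
force: [-2.5, 0.1, 3.0]
opening: -0.0002
grasp_force: 0.7
```

Request:
{"fn": "play_rows", "kwargs": {
  "commands": [
    [0,0,-0.003,0,1],
    [0,0,0,0,1]
  ]
}}

```text
time_s: 25.6
tool_pos: [0.5109, -0.0097, 0.0472]
tcp_rot: [3.141, -0.001, -0.002]
force: [-0.5, 0.7, 2.5]
opening: 0.0002
grasp_force: 1.5
```

Request:
{"fn": "play_rows", "kwargs": {
  "commands": [
    [0,0,-0.003,0,1],
    [0,0,0,0,1]
  ]
}}

```text
time_s: 25.8
tool_pos: [0.511, -0.0096, 0.0441]
tcp_rot: [3.141, -0.001, -0.001]
force: [-1.3, -0.4, 7.4]
opening: 0.0001
grasp_force: 3.8
```

Request:
{"fn": "play_rows", "kwargs": {
  "commands": [
    [0,0,-0.003,0,1],
    [0,0,0,0,1]
  ]
}}

```text
time_s: 26.0
tool_pos: [0.5112, -0.0096, 0.0435]
tcp_rot: [3.138, -0.001, -0.001]
force: [-10.7, -0.5, 35.9]
opening: 0.0003
grasp_force: 18.4
```

Request:
{"fn": "play_rows", "kwargs": {
  "commands": [
    [0,0,0.03,0,1],
    [0,0,0.03,0,1],
    [0.011,0.017,0.03,0,-0.3],
    [0.022,0.034,0,0,-0.3],
    [0.022,0.034,0,0,-0.3],
    [0,0,0,0,-0.3],
    [0,0,0,0,-0.3],
    [0,0,0,0,-0.3]
  ]
}}

```text
time_s: 26.8
tool_pos: [0.5642, 0.0738, 0.1294]
tcp_rot: [3.14, 0.003, -0.002]
force: [-0.9, -0.5, -0.7]
opening: 0.0553
grasp_force: 0.0
```

Run:
```python
from h import *
snap('side','s7.png');snap('scene','sc7.png'); print(observe()['tool_pos'])
for n,fa,fb,p in [('wheel','sc7','s7',(.471,-.0755,.09)),('drum','sc7','s7',(.566,.074,.046))]:
    a=dot(fa,proj(fa,p),7);b=dot(fb,proj(fb,p),7); print(n,np.round(a,1),np.round(b,1),tri(fa,a,fb,b)[0])
```

```text
[0.56420597 0.07332263 0.12952774]
wheel [351.1 257.7] [304.  172.1] [ 0.4721 -0.0753  0.09  ]
drum [307.6 218.9] [257.2 210.6] [0.571  0.0762 0.0454]
```

Request:
{"fn": "play_rows", "kwargs": {
  "commands": [
    [0.002,0.0012,-0.035,0,-0.3],
    [0,0,-0.035,0,-0.3],
    [0,0,-0.02,0,-0.3],
    [0,0,-0.009,0,-0.3],
    [0,0,0,0,-0.3],
    [0,0,0,0,1],
    [0,0,0,0,1],
    [0,0,0,0,1],
    [0,0,0,0,1]
  ]
}}

```text
time_s: 27.8
tool_pos: [0.568, 0.0764, 0.0324]
tcp_rot: [3.141, -0.001, -0.002]
force: [-0.6, 0.2, 7.6]
opening: 0.0363
grasp_force: 60.6
```

Request:
{"fn": "play_rows", "kwargs": {
  "commands": [
    [0,0,0.035,0,1],
    [0,0,0.035,0,1],
    [0,0,0.025,0,1],
    [0.0044,-0.0301,0,0,1],
    [0.0044,-0.0301,0,0,1],
    [0.0044,-0.0301,0,0,1],
    [0.0044,-0.0301,0,0,1],
    [0.0044,-0.0301,0,0,1],
    [0,0,0,0,1],
    [0,0,0,0,1]
  ]
}}

```text
time_s: 28.8
tool_pos: [0.5885, -0.0753, 0.1259]
tcp_rot: [3.141, 0.002, -0.004]
force: [0.5, -0.0, -0.9]
opening: 0.0361
grasp_force: 60.3
```

Run:
```python
from h import *
a=snap('side','s8.png');b=snap('scene','sc8.png'); print(observe()['tool_pos'])
a=a[130:220,210:310];b=b[170:290,320:440]
cv2.imwrite('pics/m8.png',np.hstack([cv2.resize(a,(500,450),interpolation=2),cv2.resize(b,(300,300),interpolation=2).copy() if 0 else cv2.resize(b,(450,450),interpolation=2)[:,:300]])[:,:,::-1])
```

```text
[ 0.58852133 -0.07288287  0.1261698 ]
```

View pics/m8.png

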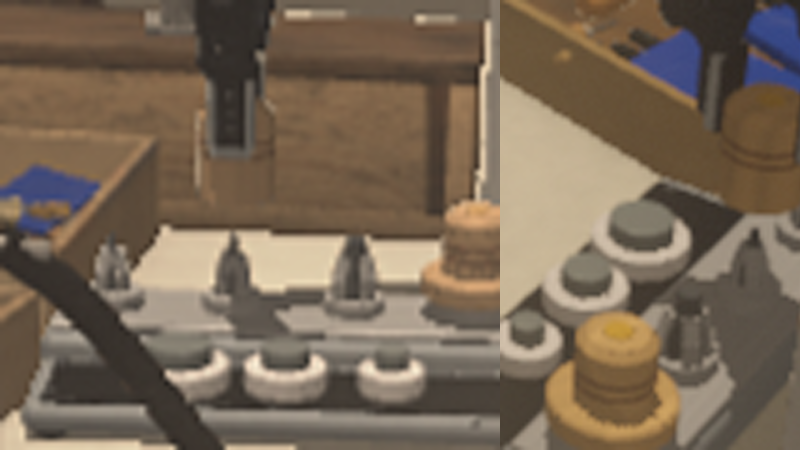

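The drum hangs over the slim spindle (side crop: drum x≈235, spindle x≈232). Lowering it to the leaves.

Request:
{"fn": "play_rows", "kwargs": {
  "commands": [
    [0.001,-0.0005,-0.018,0,1],
    [0,0,-0.01,0,1],
    [0,0,-0.004,0,1],
    [0,0,0,0,1],
    [0,0,0,0,1]
  ]
}}

```text
time_s: 29.4
tool_pos: [0.5895, -0.0744, 0.0937]
tcp_rot: [3.141, 0.003, -0.001]
force: [0.4, -0.1, -0.4]
opening: 0.036
grasp_force: 60.3
```

Request:
{"fn": "play_rows", "kwargs": {
  "commands": [
    [0,0,-0.004,0,1],
    [0,0,-0.004,0,1],
    [0,0,-0.004,0,1],
    [0,0,0,0,1]
  ]
}}

```text
time_s: 29.8
tool_pos: [0.5901, -0.0742, 0.0822]
tcp_rot: [3.141, 0.001, -0.001]
force: [-0.1, 0.9, 0.8]
opening: 0.0366
grasp_force: 60.6
```

Request:
{"fn": "play_rows", "kwargs": {
  "commands": [
    [0,0,0,0,-0.2],
    [0,0,0,0,-0.2],
    [0,0,0,0,-0.2],
    [0,0,0.035,0,-0.2],
    [0,0,0.035,0,1],
    [0,0,0,0,1],
    [0,0,0,0,1],
    [0,0,0,0,1]
  ]
}}

```text
time_s: 30.6
tool_pos: [0.5889, -0.0752, 0.151]
tcp_rot: [3.14, 0.004, -0.002]
force: [0.1, -0.4, -0.9]
opening: -0.0002
grasp_force: 0.0
```

Run:
```python
from h import *
snap('side','s9.png');snap('scene','sc9.png'); print(observe()['tool_pos'])
for n,fa,fb,p in [('wheel','sc9','s9',(.471,-.0755,.09)),('drum','sc9','s9',(.589,-.074,.1))]:
    a=dot(fa,proj(fa,p),8);b=dot(fb,proj(fb,p),8); print(n,np.round(a,1),np.round(b,1),tri(fa,a,fb,b))
```

```text
[ 0.58873461 -0.07495378  0.15061345]
wheel [351.2 257.7] [304.6 172.4] (array([ 0.4712, -0.0754,  0.0898]), [array([351.1, 257.8]), array([304.5, 172.3])])
drum [389.8 218.4] [255.1 166.4] (array([ 0.5909, -0.0743,  0.0993]), [array([390.4, 217.4]), array([255.6, 167. ])])
```

Request:
{"fn": "play_rows", "kwargs": {
  "commands": [
    [0.001,0.0005,-0.02,0,1],
    [0,0,-0.015,0,1],
    [0,0,-0.005,0,1],
    [0,0,-0.004,0,1],
    [0,0,-0.004,0,1],
    [0,0,-0.003,0,1],
    [0,0,-0.001,0,1],
    [0,0,0,0,1]
  ]
}}

```text
time_s: 31.5
tool_pos: [0.5916, -0.0739, 0.1009]
tcp_rot: [3.141, 0.0, -0.001]
force: [-0.5, 0.5, 4.1]
opening: 0.0003
grasp_force: 1.8
```

Request:
{"fn": "play_rows", "kwargs": {
  "commands": [
    [0,0,-0.002,0,1],
    [0,0,0,0,1]
  ]
}}

```text
time_s: 31.7
tool_pos: [0.5914, -0.074, 0.0988]
tcp_rot: [3.141, 0.0, -0.001]
force: [-1.4, 0.9, 5.0]
opening: -0.0001
grasp_force: 2.1
```

Request:
{"fn": "play_rows", "kwargs": {
  "commands": [
    [0,0,-0.002,0,1],
    [0,0,-0.002,0,1],
    [0,0,0,0,1]
  ]
}}

```text
time_s: 32.0
tool_pos: [0.5921, -0.0735, 0.0982]
tcp_rot: [3.139, -0.001, -0.001]
force: [-9.1, 0.2, 29.8]
opening: -0.0001
grasp_force: 14.6
```

Request:
{"fn": "play_rows", "kwargs": {
  "commands": [
    [0,0,0.02,0,1],
    [0,0.02,0.03,0,1],
    [-0.016,0.045,0,0,1],
    [-0.016,0,0,0,1],
    [0,0,0,0,1],
    [0,0,0,0,1]
  ]
}}

```text
time_s: 32.6
tool_pos: [0.559, -0.0103, 0.144]
tcp_rot: [3.14, 0.002, -0.002]
force: [0.4, -1.3, -0.3]
opening: -0.0001
grasp_force: 0.0
```

Run:
```python
from h import *
snap('side','s10.png');snap('scene','sc10.png'); print(observe()['tool_pos'],observe()['force'])
for n,fa,fb,p in [('wheel','sc10','s10',(.471,-.0755,.09)),('drum','sc10','s10',(.59,-.074,.09))]:
    a=dot(fa,proj(fa,p),7);b=dot(fb,proj(fb,p),7); print(n,np.round(a,1),np.round(b,1),tri(fa,a,fb,b))
```

```text
[ 0.55953325 -0.0106639   0.1438147 ] [ 0.6390505   0.39882766 -0.648363  ]
wheel [351.3 257.7] [304.4 172.4] (array([ 0.4715, -0.0755,  0.0898]), [array([351.3, 257.8]), array([304.4, 172.3])])
drum [389.2 221.7] [255.8 170.7] (array([ 0.5905, -0.0733,  0.0905]), [array([389.1, 221.8]), array([255.7, 170.6])])
```

Both laps are home (tops at 0.0898 and 0.0905). Pressing the middle key.

Request:
{"fn": "play_rows", "kwargs": {
  "commands": [
    [0,0.001,-0.04,0,1],
    [0,0,-0.04,0,1],
    [0,0,-0.014,0,1],
    [0,0,-0.003,0,1],
    [0,0,-0.003,0,1],
    [0,0,-0.001,0,1],
    [0,0,0,0,1]
  ]
}}

```text
time_s: 33.4
tool_pos: [0.5592, -0.0085, 0.0443]
tcp_rot: [3.14, 0.001, -0.002]
force: [-3.6, -2.0, 3.2]
opening: -0.0001
grasp_force: 2.3
```

Request:
{"fn": "play_rows", "kwargs": {
  "commands": [
    [0,0,-0.002,0,1],
    [0,0,0,0,1]
  ]
}}

```text
time_s: 33.6
tool_pos: [0.5594, -0.0084, 0.0439]
tcp_rot: [3.139, 0.0, -0.002]
force: [-7.3, -2.0, 17.8]
opening: -0.0005
grasp_force: 9.0
```

Bottomed out and pressed. Next the largest key at about (0.609,-0.008).

Request:
{"fn": "play_rows", "kwargs": {
  "commands": [
    [0,0,0.03,0,1],
    [0,0,0.03,0,1],
    [0.025,0,0,0,1],
    [0.025,0.0005,0,0,1],
    [0,0,0,0,1],
    [0,0,0,0,1]
  ]
}}

```text
time_s: 34.2
tool_pos: [0.6095, -0.0071, 0.1019]
tcp_rot: [-3.142, 0.0, -0.001]
force: [0.0, 0.3, -0.4]
opening: 0.0
grasp_force: 0.0
```

Request:
{"fn": "play_rows", "kwargs": {
  "commands": [
    [0,0,-0.03,0,1],
    [0,0,-0.022,0,1],
    [0,0,-0.004,0,1],
    [0,0,-0.003,0,1],
    [0,0,0,0,1],
    [0,0,0,0,1]
  ]
}}

```text
time_s: 34.8
tool_pos: [0.6071, -0.0077, 0.044]
tcp_rot: [3.139, 0.004, -0.001]
force: [-7.6, -0.3, 13.1]
opening: 0.0001
grasp_force: 6.7
```

Fully down. Lifting clear and checking everything before I hand in.

Request:
{"fn": "play_rows", "kwargs": {
  "commands": [
    [0,0,-0.0005,0,1],
    [0,0,0,0,1],
    [0,0,0.03,0,1],
    [0,0,0.04,0,1],
    [0,0,0.04,0,1],
    [0,0,0.04,0,1],
    [-0.03,0,0.03,0,1],
    [-0.03,0,0,0,1],
    [0,0,0,0,1],
    [0,0,0,0,1]
  ]
}}

```text
time_s: 35.8
tool_pos: [0.5481, -0.0081, 0.2221]
tcp_rot: [3.139, 0.001, -0.001]
force: [0.8, -0.6, -1.0]
opening: -0.0001
grasp_force: 0.0
```

Run:
```python
from h import *
snap('side','s11.png');snap('scene','sc11.png'); print(observe()['tool_pos'],observe()['time_s'])
for n,fa,fb,p in [('wheel','sc11','s11',(.471,-.0755,.09)),('drum','sc11','s11',(.59,-.074,.09))]:
    a=dot(fa,proj(fa,p),7);b=dot(fb,proj(fb,p),7); print(n,tri(fa,a,fb,b)[0])
# caps/tray and keys: difference to earlier clear views
for f,g,(x0,x1,y0,y1) in [('s11','s6',(200,300,225,275)),('sc11','sc6',(225,300,190,235)),('sc11','sc0' if 0 else 'scene0',(315,370,225,275))]:
    d=np.abs(cv2.imread(f'pics/{f}.png')[y0:y1,x0:x1].astype(int)-cv2.imread(f'pics/{g}.png')[y0:y1,x0:x1]).max(2); print(f,g,(d>60).mean().round(3))
```

```text
[ 0.54912984 -0.00801125  0.22162772] 35.9
wheel [ 0.4723 -0.0754  0.0897]
drum [ 0.5899 -0.0734  0.0906]
s11 s6 0.01
sc11 sc6 0.009
sc11 scene0 0.066
```

```bash
python3 -c "
from cell import finish_job; print(finish_job())"
```

```text
the job is handed in; nothing more can be done
None
```

I've handed the job in; the hand-in call gave no verdict. By force readings and camera measurements, both laps present (one wheel, one drum) are home, the three caps stand in the tray, and the keys were pressed in the order small, middle, large.

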